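# Close up a necklace layout on the bead board

## Robot

A 6-joint arm with a two-finger parallel gripper is mounted at the origin on a cart in front of the work surface, level with it; the furniture and walls round the work are solid. World frame = base frame: x ahead of the robot, y to its left, z up, the work surface at z = 0. Lengths are in m, angles in degrees, forces in N, time in s.
With the tool pointing down it reaches from about 0.35 to 0.875 m from the base axis. Payload 4.2 kg.
Tool frame: the origin (TCP) lies midway between the tips of the shut fingers; the grasp point (between the pads) lies 19 mm behind it; z points along the fingers, y is the line along which they close (so a half turn about z gives the same grasp; the last joint's range is limited). The gripper opens to 87 mm and grips with 3 to 60 N. Pads are 19 mm wide; open, the fingers measure 117 mm over their backs; the gripper's body (75 mm by 190 mm) begins 51 mm behind the grasp point.
Start: joints at [-57.662, 22.042, 0.453, 0, -68.411, -14.817], TCP at [0.188, -0.596, 0.223] pointing down, gripper open.
Joint ranges: [-179.83, 179.83], [-69.29, 118.12], [-61.27, 80.66], [-181.25, 117.63], [-171.15, -9.14], [-177.46, 177.46]. Speed limits (degrees/s): [159.86, 159.86, 180, 180, 180, 180].

## Interface

Orientations are given as [roll, pitch, yaw] about the fixed x, y, z axes, in that order (R = Rz(yaw) Ry(pitch) Rx(roll)).
In Python, from workcell import env gives the robot as it stands. The module is installed in compiled form; this text tells all that it offers. Calls block until the motion is done:
- env.goto(position, orientation): joint-space move of the TCP to a pose.
- env.move_straight(position, rotation=None, rate=0.15, force_limit=None): straight line of the TCP; rotation=None keeps the orientation; rate is the mean speed in m/s. With force_limit (N) it stops when the force on the tool has changed by that much, and returns True; else False.
- env.set_joints(angles): joint-space move.
- env.gripper_to(opening, grasp_force=None): opening from 0.0 (shut) to 1.0 (fully open); grasp_force is the grip in N (None keeps the last); returns when the fingers have stopped.
- env.dwell(seconds).
- env.inverse_kinematics(position, orientation): joint angles nearest the present ones, or None.
- env.read_state(): the state.
- env.grab_frame(name): name is "scene" or "top" or "wrist"; returns a dict with "image" (480x640x3 uint8, blue, green, red), "fx", "fy", "cx", "cy" (pixels), "D" ([k1, k2, p1, p2, k3] as OpenCV has them; the pictures are not rectified), "position" and "orientation" of the camera in the world. Camera axes: x right, y up, looking along -z (the intrinsics and any distortion apply to the point x, -y, -z); pixel columns grow to the right and rows downward; lengths in m; the calibration is good to about 2 mm. A picture is of the moment at which its call begins. There is no depth.
A pose or a line that the arm cannot do raises env.Unreachable and nothing moves.
- env.close_job(): hands the job in, once; it reports no verdict.
Trained networks look in a picture, given as the dict that the camera call returned (one of the last four; its "shot" number tells which), for a name from the list of things; names that differ only in an ending like _2 or _b are one class to them, and where a whole thing is asked for, a point or a joint stands for the part that bears it (a point fixed in the world has none). Each returns a list of dicts, best first, with "score" (0 to 1); they miss things now and then, are a little off and sometimes report something else, mostly with a low value. They report only what shows in the picture. A call takes as long as a camera call.
- env.search_frame(picture, thing): "xyz" ([x, y, z] in m, in world coordinates, good to about 4 mm: the middle of the surface that is visible of it).
- env.trace(picture, thing): "mask" (480x640 bool, what is visible of it).
The state is a dict: "clock": time; "joint_positions": joint angles; "qvel": joint speeds; "joint_torque": joint torques, N m; "position": TCP position; "tool_rot": TCP orientation; "force": force on the tool from outside, world axes, zero at the start; "wrist_torque": the same for the moment, N m; "opening": opening from 0.0 (shut) to 1.0 (fully open).
Only numpy, scipy, OpenCV 4.12 (cv2) and the standard library are available. Lean on these libraries where they do the work, as an engineer would, in place of code of your own. Each camera call takes 0.05 s, during which the arm holds its last target. There are 200 camera calls.

## Task

A necklace is being laid out in the U-shaped groove of the bead board before stringing: the large bead lies on the centre mark, but three small beads still stand scattered in each leg. With the shut fingertips gently push the beads of each leg along the groove and round the bend until they close up without gaps, bead against bead and the first against the large bead, which must end where it is, on the centre mark. Only push: no bead is pinched or lifted out of the groove, and the jar, ring, loupe and tweezers are left alone.

Things in the scene. Friction and masses are not known exactly. Their poses are not given: they have to be found in the camera images.
- bead_board: grey bead board (necklace layout tray), 246 x 196 x 18 mm, stays put on rubber feet. Origin on the bench at its underside; z up, -x roughly towards the robot, +y its left side. Top face at z = 18 mm; in it a U-shaped groove 23 mm wide, its flat floor at z = 10 mm. Two compartments of that depth lie between the legs
- bend_centre (a point): centre of the groove's bend, board frame (x -20, y 0, z 18 mm), on the top face, axes as the board's: the bend is a half circle of radius 70 mm (groove centre line) about it on the -x side. The straight legs run on from its ends, along the board's +x at y = +70 (left) and y = -70 (right), from x = -20 to their closed ends at x = +110 mm
- centre_mark (a point): centre mark of the layout: middle of the groove at the bottom of the U, nearest the robot, board frame (x -90, y 0, z 20 mm); a bold white line on both lips of the groove points at it
- centre_bead: the large bead: brass barrel 34 mm long, 20 mm thick (15 mm at its flat ends), three raised collars, about 90 g, loose in the groove on the centre mark, bore along the groove. Origin at its centre, 20 mm above the bench, y along the bore; top 12 mm above the board's face. It slides if pushed
- left_bead_1: small brass barrel bead 22 mm long, 20 mm thick (15 mm at its flat ends), 25 g, loose in the left leg, bore along the groove; number 1 of 3 from the bend. Origin at its centre, 20 mm above the bench, x along the bore; top 12 mm above the board's face. When pushed home its centre is about 30 mm from the large bead's
- left_bead_2: small brass barrel bead 22 mm long, 20 mm thick (15 mm at its flat ends), 25 g, loose in the left leg, bore along the groove; number 2 of 3 from the bend. Origin at its centre, 20 mm above the bench, x along the bore; top 12 mm above the board's face. Pushes the bead ahead; closed up in the bend, centres of small neighbours are about 23 mm apart
- left_bead_3: small brass barrel bead 22 mm long, 20 mm thick (15 mm at its flat ends), 25 g, loose in the left leg, bore along the groove; number 3 of 3 from the bend. Origin at its centre, 20 mm above the bench, x along the bore; top 12 mm above the board's face. The last one: pushed, it drives the others ahead of it; when closed up it still lies in the bend
- right_bead_1: small brass barrel bead 22 mm long, 20 mm thick (15 mm at its flat ends), 25 g, loose in the right leg, bore along the groove; number 1 of 3 from the bend. Origin at its centre, 20 mm above the bench, x along the bore; top 12 mm above the board's face. When pushed home its centre is about 30 mm from the large bead's
- right_bead_2: small brass barrel bead 22 mm long, 20 mm thick (15 mm at its flat ends), 25 g, loose in the right leg, bore along the groove; number 2 of 3 from the bend. Origin at its centre, 20 mm above the bench, x along the bore; top 12 mm above the board's face. Pushes the bead ahead; closed up in the bend, centres of small neighbours are about 23 mm apart
- right_bead_3: small brass barrel bead 22 mm long, 20 mm thick (15 mm at its flat ends), 25 g, loose in the right leg, bore along the groove; number 3 of 3 from the bend. Origin at its centre, 20 mm above the bench, x along the bore; top 12 mm above the board's face. The last one: pushed, it drives the others ahead of it; when closed up it still lies in the bend
- gem_jar: small round screw-top jar, 29 mm across, 18 mm high, loose in the left compartment of the board; origin at the centre of its underside; leave it alone
- gem_ring: finger ring, 18 x 22 x 5 mm, lying loose in the right compartment of the board; origin at the centre of its underside; leave it alone
- loupe: folding loupe, 27 x 42 x 13 mm, loose on the bench to the right of the board; origin at the centre of its underside; leave it alone
- tweezers: steel tweezers, 10 x 126 x 7 mm, loose on the bench to the left of the board; origin at the centre of its underside, length along its y; leave them alone

How it is judged:
By the outcome, as a careful person would: the job done as asked, in the order asked, and still so for the second after the job is handed in, with the robot touching nothing.
It also fails if it takes over 58 s, if anything falls off the work surface, if the arm or the gripper's body presses on something with over 40 N, if the wrist force passes 120 N, or if a joint passes its speed limit or range.

## Working session

There is one attempt and no reset: what is moved stays moved. The work goes in short steps, each a Python script; the robot and the scene stay as the last script left them, time stands still between calls to the robot, and variables do not carry over. Pictures are saved under pics/ and viewed, on a budget of 10 in all, crops included, one or two more only if the job needs it, and the job is handed in when it is done.

```bash
mkdir -p pics
python3 - <<'E'
from workcell import env
import cv2
print(env.read_state())
p=env.grab_frame("top");cv2.imwrite("pics/top1.png",p["image"]);print({k:v for k,v in p.items() if k!="image"})
q=env.grab_frame("scene");cv2.imwrite("pics/scene1.png",q["image"]);print({k:v for k,v in q.items() if k!="image"})
for n in ["bead_board","centre_bead","left_bead_1","right_bead_1","gem_jar","gem_ring","centre_mark"]:
    for r in env.search_frame(p,n): print(n,r["score"],r["xyz"])
print(env.read_state()["clock"])
E
```

```text
{'clock': 0.0, 'joint_positions': array([-5.76644333e+01,  2.20906509e+01,  3.78723925e-01, -2.86048596e-02,
       -6.84107755e+01, -1.48164142e+01]), 'qvel': array([-0.04692738, -0.08189549,  0.00229969,  0.05356861,  0.01466619,
        0.00065796]), 'joint_torque': array([-2.14196302e-04, -3.90666854e+01,  1.87398773e+01,  4.21966285e+00,
        1.09824733e-02, -1.86050761e-04]), 'position': array([ 0.18797007, -0.59542528,  0.22145455]), 'tool_rot': array([ 1.79874579e+02, -5.68653775e-03, -1.62491395e+02]), 'force': array([-0.04945613, -0.00015917, -0.09855823]), 'wrist_torque': array([0.02695469, 0.01888173, 0.05060239]), 'opening': 1.004144562229807}
{'fx': 531.4122789366251, 'fy': 531.4122789366251, 'cx': 329.6339054943248, 'cy': 243.30230789174476, 'D': array([0.02924227, 0.        , 0.        , 0.        , 0.        ]), 'position': array([ 0.3180785 , -0.11755677,  1.07320626]), 'orientation': array([ 1.14585135e+01, -1.75542897e-03, -9.39653250e+01]), 'shot': 1}
{'fx': 543.3548410238744, 'fy': 543.3548410238744, 'cx': 318.8414409341284, 'cy': 238.32326417249826, 'D': array([-0.10104155,  0.        ,  0.        ,  0.        ,  0.        ]), 'position': array([ 1.03427368, -0.52404641,  0.81046245]), 'orientation': array([39.24611413,  0.81156726, 50.95768477]), 'shot': 2}
bead_board 0.7 [0.526, -0.0734, 0.0194]
centre_bead 0.48 [0.4458, -0.0314, 0.0268]
right_bead_1 0.69 [0.4936, -0.1316, 0.028]
gem_jar 0.56 [0.5886, -0.079, 0.0245]
gem_ring 0.37 [0.4982, -0.3982, 0.0126]
centre_mark 0.97 [0.5209, -0.0762, 0.0161]
centre_mark 0.43 [0.4967, -0.3989, 0.0095]
0.45
```

View pics/top1.png

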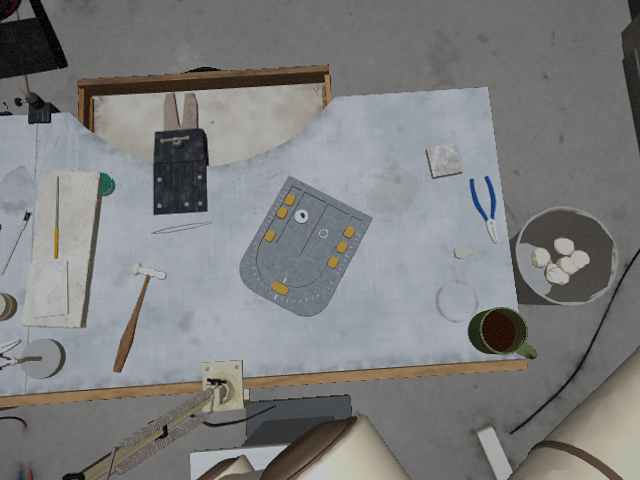

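View pics/scene1.png

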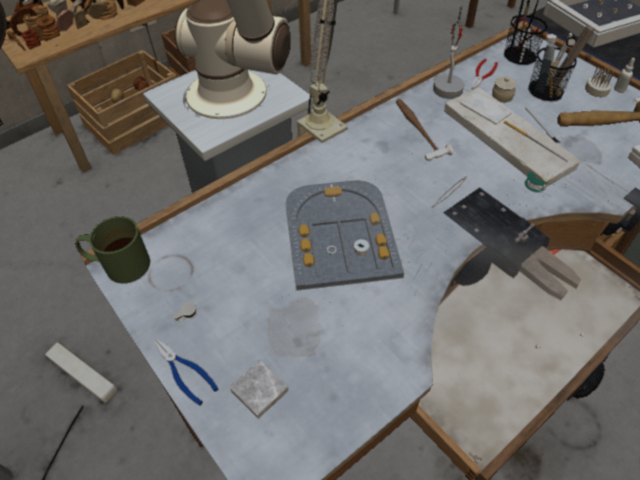

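The top view shows the board at about px (305,247), rotated about -27°. The large bead is at (280,288), the left beads at (269,235), (283,213) and (290,200), and the right beads at (335,262), (342,246) and (348,232). I'll take a closer wrist view next.

Run:
```python
from workcell import env
import cv2,pickle
env.goto([0.47,-0.07,0.36],[180,0,-117]); env.gripper_to(0.0,10)
p=env.grab_frame("wrist");cv2.imwrite("pics/w1.png",p["image"]);pickle.dump(p,open("w1.pkl","wb"))
t=env.grab_frame("top");pickle.dump(t,open("t1.pkl","wb"))
print({k:v for k,v in p.items() if k!="image"})
for n in ["bead_board","centre_bead","left_bead_1","right_bead_1","gem_jar","gem_ring","centre_mark","bend_centre"]:
    for r in env.search_frame(p,n): print(n,r["score"],r["xyz"])
s=env.read_state();print(s["clock"],s["position"],s["tool_rot"],s["opening"],s["joint_positions"],s["force"])
```

```text
{'fx': 429.2679549642504, 'fy': 429.2679549642504, 'cx': 318.2954697473858, 'cy': 239.4501382180647, 'D': array([-0.10283487,  0.        ,  0.        ,  0.        ,  0.        ]), 'position': array([ 0.43238913, -0.14339787,  0.52131348]), 'orientation': array([-1.76050246e+01, -2.30783282e-02,  1.52973214e+02]), 'shot': 3}
bead_board 0.71 [0.5214, -0.0829, 0.0177]
centre_bead 0.61 [0.4454, -0.0269, 0.0291]
left_bead_1 0.82 [0.5557, -0.0125, 0.0274]
left_bead_1 0.81 [0.6288, -0.0597, 0.0258]
left_bead_1 0.65 [0.6018, -0.0338, 0.0281]
right_bead_1 0.85 [0.4922, -0.1308, 0.0251]
right_bead_1 0.8 [0.5528, -0.1716, 0.0257]
right_bead_1 0.51 [0.5252, -0.1531, 0.0323]
gem_jar 0.83 [0.59, -0.0784, 0.0291]
centre_mark 0.75 [0.5244, -0.0839, 0.0174]
4.6667 [ 0.47000099 -0.0700007   0.36000753] [-1.79998449e+02  5.61086238e-04 -1.17000332e+02] 0.0055460568485405 [ 1.11801385e+01  3.01796558e+00 -4.91965774e+00  5.22830522e-04
 -8.20608105e+01 -3.81805426e+01] [ 0.50097936  1.0202697  -0.57801363]
```

View pics/w1.png

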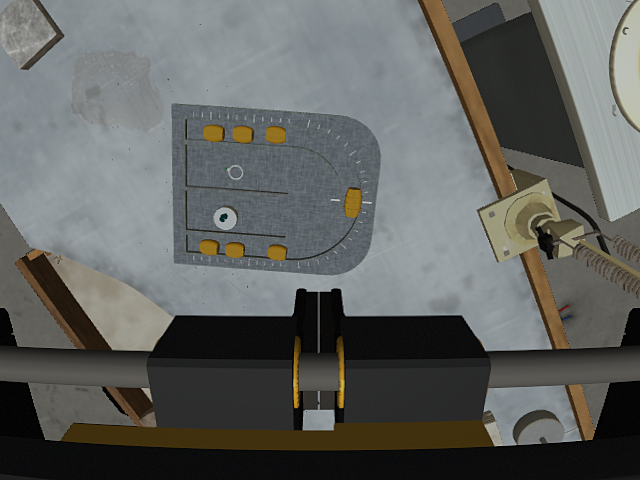

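```bash
cat > h.py <<'E'
import numpy as np,cv2
from scipy.spatial.transform import Rotation as R
from scipy.optimize import minimize
F=np.diag([1.,-1,-1])
def K(p): return np.array([[p["fx"],0,p["cx"]],[0,p["fy"],p["cy"]],[0,0,1]])
def proj(p,X):
    Rm=R.from_euler("xyz",p["orientation"],degrees=True).as_matrix()
    Rc=F@Rm.T
    return cv2.projectPoints(np.asarray(X,float).reshape(-1,1,3),cv2.Rodrigues(Rc)[0],-Rc@p["position"],K(p),p["D"])[0][:,0]
def unproj(p,uv,z):
    n=cv2.undistortPoints(np.asarray(uv,float).reshape(-1,1,2),K(p),p["D"])[:,0]
    d=np.c_[n,np.ones(len(n))]@F@R.from_euler("xyz",p["orientation"],degrees=True).as_matrix().T
    return p["position"]+d*((z-p["position"][2])/d[:,2:])
def b2w(b,X):   # board pose b=(x,y,yaw deg); X in m board frame
    X=np.atleast_2d(X).astype(float); return R.from_euler("z",b[2],degrees=True).apply(X)+[b[0],b[1],0]
def w2b(b,X): return R.from_euler("z",-b[2],degrees=True).apply(np.atleast_2d(X)-[b[0],b[1],0])
def outline(r):
    a=np.radians(np.linspace(180,90,20)); c=np.c_[-.123+r+r*np.cos(a),.098-r+r*np.sin(a)]
    return np.r_[c,[[.123,.098],[.123,-.098]],(c*[1,-1])[::-1]]
def fit(p,mask,b0):
    m=cv2.morphologyEx(mask.astype(np.uint8),cv2.MORPH_CLOSE,np.ones((9,9)))
    m4=cv2.resize(m,None,fx=4,fy=4,interpolation=cv2.INTER_LINEAR)
    def cost(v):
        o=outline(v[3]); X=np.r_[np.c_[o,0*o[:,0]],np.c_[o,0*o[:,0]+.018]]
        h=cv2.convexHull(((proj(p,b2w(v[:3],X))+.5)*4-.5).astype(np.float32))
        c=cv2.fillConvexPoly(np.zeros_like(m4),(h*16).round().astype(np.int32),1,shift=4)
        return (c!=m4).sum()/m4.sum()
    s=np.array(b0,float); best=minimize(cost,s,method="Nelder-Mead",options=dict(initial_simplex=np.r_[[s],s+np.diag([.01,.01,3,.02])],xatol=1e-4,maxiter=400))
    return best.x,best.fun
def rect(p,b,z,s=3,x=(-.13,.13),y=(-.105,.105)):  # metric view in board frame, x right, y up
    xs=np.arange(x[0],x[1],1e-3/s); ys=np.arange(y[1],y[0],-1e-3/s)
    g=np.stack(np.meshgrid(xs,ys),-1).reshape(-1,2)
    uv=proj(p,b2w(b,np.c_[g,np.full(len(g),z)])).astype(np.float32).reshape(len(ys),len(xs),2)
    return cv2.remap(p["image"],uv[...,0],uv[...,1],cv2.INTER_CUBIC)
def beads(p,b,z=.022):
    hsv=cv2.cvtColor(p["image"],cv2.COLOR_BGR2HSV)
    m=cv2.inRange(hsv,(14,120,70),(32,255,255))
    n,l,st,c=cv2.connectedComponentsWithStats(m)
    o=[]
    for i in range(1,n):
        if st[i,4]<40: continue
        w=unproj(p,[c[i]],z); q=w2b(b,w)[0]
        if abs(q[0])<.13 and abs(q[1])<.105: o.append((np.round(q[:2]*1e3,1),st[i,4]))
    return o
E
python3 - <<'E'
from workcell import env
from h import *
import pickle
p=pickle.load(open("w1.pkl","rb"))
t=env.trace(p,"bead_board");m=t[0]["mask"];print(t[0]["score"],m.sum())
v,f=fit(p,m,[.52,-.075,-27,.07]);print(v,f)
b=v[:3];np.save("b.npy",b)
for o in beads(p,b):print(o)
im=rect(p,b,.018)
def P(x,y): return int((x+.13)*3000),int((.105-y)*3000)
for s in(1,-1): cv2.line(im,P(-.02,s*.07),P(.11,s*.07),(0,0,255),1)
cv2.ellipse(im,P(-.02,0),(210,210),0,90,270,(0,0,255),1)
cv2.rectangle(im,P(-.123,.098),P(.123,-.098),(0,255,0),1)
cv2.line(im,P(-.12,0),P(-.06,0),(255,0,0),1)
cv2.imwrite("pics/r1.png",im)
E
```

```text
0.88 29414
[  0.52681506  -0.07549265 -31.48538128   0.05301569] 0.09521692745376956
(array([ 72.5, -67.6]), np.int32(296))
(array([ 38.6, -68.6]), np.int32(300))
(array([  1., -71.]), np.int32(299))
(array([-94.4,   1.5]), np.int32(417))
(array([77.1, 71. ]), np.int32(245))
(array([44.8, 72.2]), np.int32(247))
(array([-7.8, 71.2]), np.int32(248))
```

View pics/r1.png

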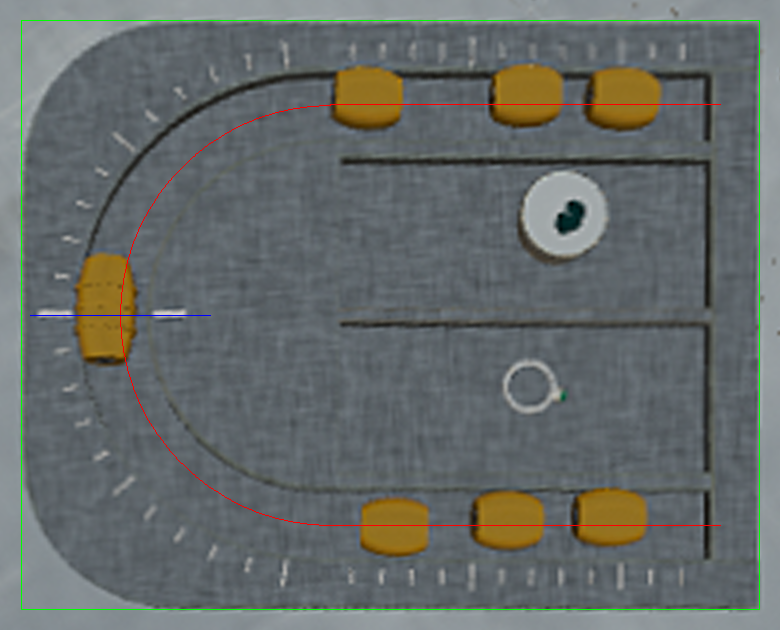

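The rectified view puts the mark gap at about px (112,315). The end wall is at px 708 and the left outer lip at row 74. The outline fits, but the groove features sit about 3 mm towards -x, so I'll overlay the lips with that shift to check.

Run:
```python
from h import *
import pickle
p=pickle.load(open("w1.pkl","rb")); b=np.load("b.npy")
R_=R.from_euler("z",b[2],degrees=True)
b2=b.copy(); b2[:2]+=R_.apply([-.0032,-.0002,0])[:2]; np.save("b.npy",b2); print(b2)
im=rect(p,b2,.018)
def P(x,y): return int(round((x+.13)*3000)),int(round((.105-y)*3000))
for r in(.0585,.0815):
    for s in(1,-1): cv2.line(im,P(-.02,s*r),P(.11,s*r),(0,0,255),1)
    cv2.ellipse(im,P(-.02,0),(int(r*3000),)*2,0,90,270,(0,0,255),1)
cv2.line(im,P(.11,.0815),P(.11,-.0815),(0,0,255),1)
cv2.line(im,P(-.12,0),P(-.06,0),(255,0,0),1)
cv2.line(im,P(-.09,.02),P(-.09,-.02),(255,0,0),1)
cv2.imwrite("pics/r2.png",im)
for o in beads(p,b2):print(o)
```

```text
[  0.52398173  -0.07399191 -31.48538128]
(array([ 75.7, -67.4]), np.int32(296))
(array([ 41.8, -68.4]), np.int32(300))
(array([  4.2, -70.8]), np.int32(299))
(array([-91.2,   1.7]), np.int32(417))
(array([80.3, 71.2]), np.int32(245))
(array([48. , 72.4]), np.int32(247))
(array([-4.6, 71.4]), np.int32(248))
```

View pics/r2.png

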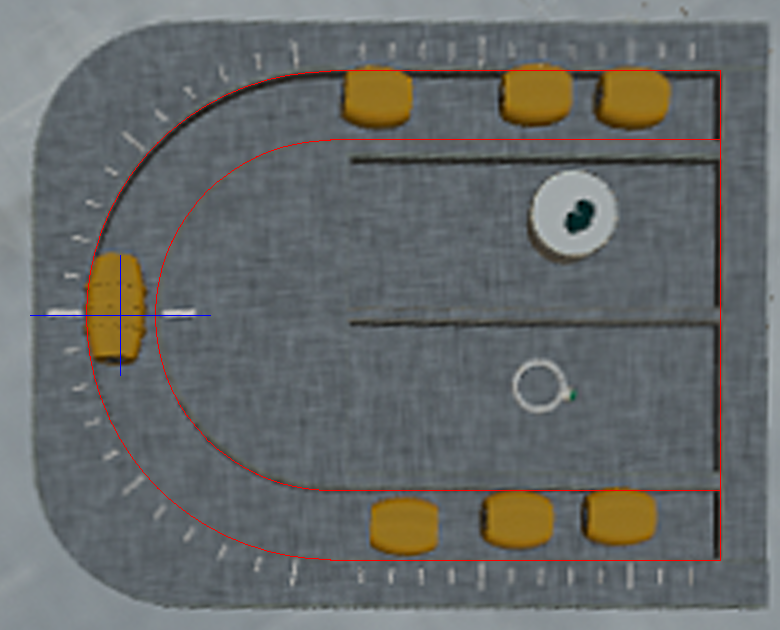

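```bash
cat >> h.py <<'E'
def pose(b,side,s,z):
    """pusher on the centre line; s = path length from the start of the bend, + into the leg, - into the bend; side +1 left"""
    r=.07
    if s>=0: q,a=[-.02+s,side*r],0.
    else:
        a=-s/r; q=[-.02-r*np.sin(a),side*r*np.cos(a)]
    w=b2w(b,[*q,z])[0]
    return w,[180,0,b[2]-90+side*np.degrees(a)]
E
cat > push.py <<'E'
from workcell import env
from h import *
import pickle
b=np.load("b.npy"); Z=.021
def down(side,s):
    w,o=pose(b,side,s,.075); env.goto(w,o)
    w,o=pose(b,side,s,Z); print("down hit",env.move_straight(w,o,rate=.05,force_limit=6),env.read_state()["position"],w)
def run(side,s,rate):
    w,o=pose(b,side,s,Z); h=env.move_straight(w,o,rate=rate,force_limit=6); print("run",s,h,env.read_state()["force"].round(2)); return h
def up(side,s):
    w,o=pose(b,side,s+.004,Z); env.move_straight(w,o,rate=.03)
    w,o=pose(b,side,s+.004,.075); env.move_straight(w,o,rate=.12)
def look(name):
    env.goto([0.47,-0.07,0.36],[180,0,-117]); env.dwell(.1)
    p=env.grab_frame("wrist");pickle.dump(p,open(name+".pkl","wb"));cv2.imwrite(f"pics/{name}.png",rect(p,b,.022))
    for o in beads(p,b):print(o)
    print("clock",env.read_state()["clock"])
E
python3 - <<'E'
from push import *
down(1,.132); run(1,.02,.045); run(1,.004,.03); up(1,.004)
look("a1")
E
```

```text
down hit False [ 0.65639101 -0.07279043  0.02143903] [ 0.65605202 -0.07279324  0.021     ]
run 0.02 False [ 0.2  -0.41  0.16]
run 0.004 False [-0.21 -1.13 -0.09]
(array([ 75.8, -67.4]), np.int32(295))
(array([ 41.9, -68.4]), np.int32(307))
(array([  4.1, -70.6]), np.int32(298))
(array([-91.2,   1.4]), np.int32(420))
(array([-58. ,  57.7]), np.int32(765))
clock 12.75
```

View pics/a1.png

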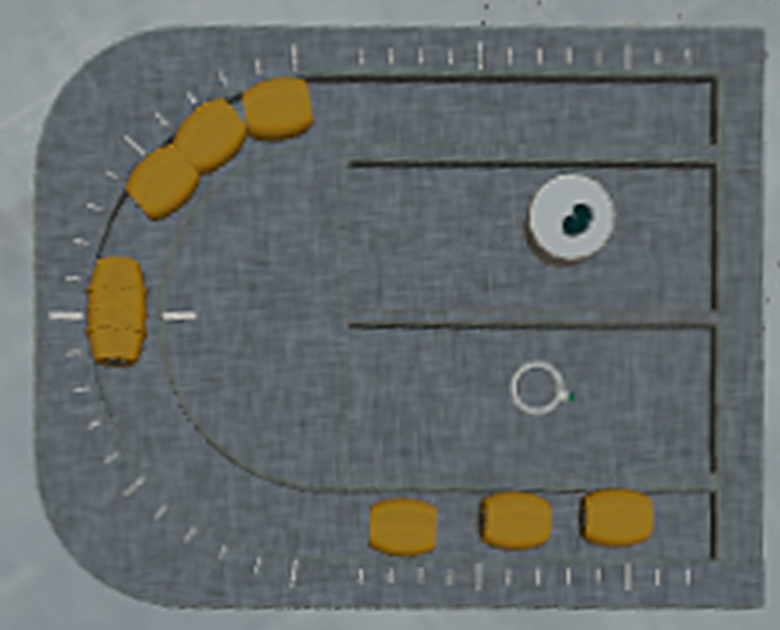

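The left train has closed up. Bead 1 is at px (163,183), about 15 mm of arc from the large bead, which is still centred on the mark row (about 315). I'll advance the left most of the way, then push the right.

Run:
```python
from push import *
down(1,.009); run(1,0,.03); run(1,-.004,.02); run(1,-.008,.02); up(1,-.008)
down(-1,.125); run(-1,.02,.045); run(-1,0,.03);run(-1,-.004,.02);run(-1,-.007,.02); up(-1,-.007)
look("a2")
```

```text
down hit False [ 0.55147051 -0.00848531  0.02135155] [ 0.55116089 -0.00855268  0.021     ]
run 0 False [ 0.01 -0.37  0.03]
run -0.004 False [ 0.03  0.3  -0.01]
run -0.008 False [ 0.21  0.18 -0.37]
down hit False [ 0.57728021 -0.18858313  0.02139287] [ 0.57696327 -0.18852555  0.021     ]
run 0.02 False [ 0.57 -0.64  0.7 ]
run 0 False [-1.06 -0.42  0.45]
run -0.004 False [-0.05 -0.54  0.78]
run -0.007 False [-0.42 -0.52  0.55]
(array([-45.8, -64. ]), np.int32(294))
(array([-75.2, -43.3]), np.int32(581))
(array([-91.2,   1.8]), np.int32(419))
(array([-67. ,  50.5]), np.int32(764))
clock 25.2917
```

View pics/a2.png

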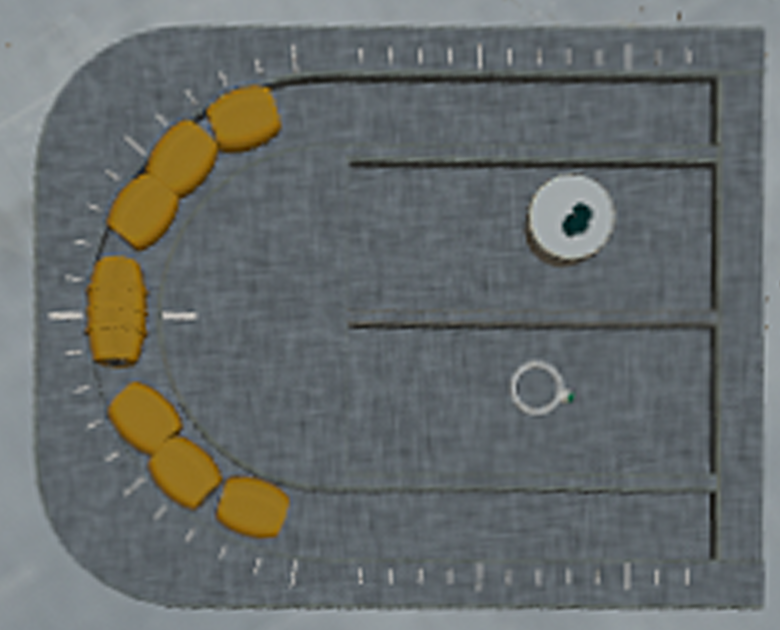

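Both trains are close: left bead 1 is at px (143,211) and right bead 1 at (145,418), each about 29° from the mark against a contact angle of about 25°. The large bead hasn't moved, so I'll push about 4 mm more on each side.

Run:
```python
from push import *
down(1,-.003); run(1,-.012,.02); up(1,-.012)
down(-1,-.002); run(-1,-.011,.02); up(-1,-.011)
look("a3")
```

```text
down hit False [ 0.54119269 -0.00226591  0.02133964] [ 0.54089482 -0.0023406   0.021     ]
run -0.012 False [0.78 0.37 0.4 ]
down hit False [ 0.46897907 -0.12218718  0.02131171] [ 0.46867619 -0.12217165  0.021     ]
run -0.011 False [ 0.72 -0.44 -0.15]
(array([-50.5, -62.1]), np.int32(294))
(array([-77.7, -39. ]), np.int32(576))
(array([-77.1,  31.6]), np.int32(1187))
clock 33.7667
```

View pics/a3.png

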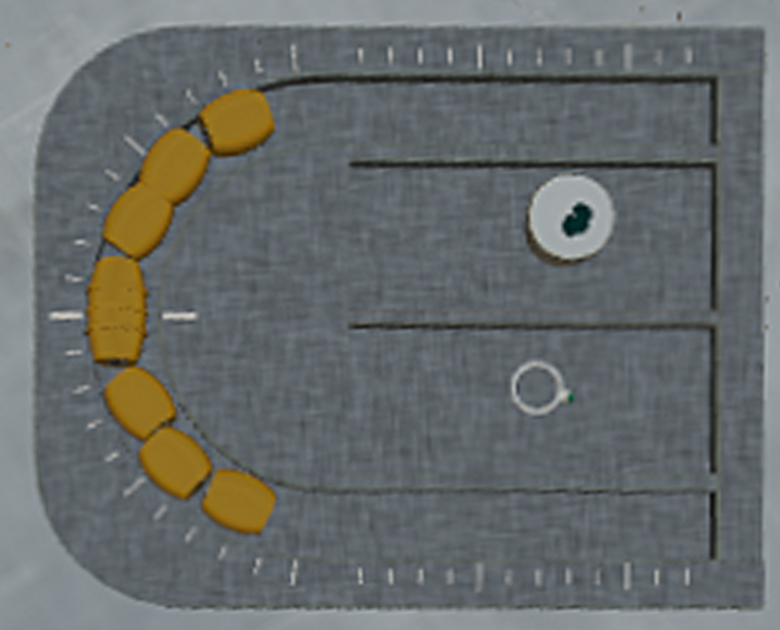

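Left bead 1 is at px (139,219), touching or within about 1 mm of the large bead. Right bead 1 is at (140,402), with about 1–2 mm left. I'll push slightly more and then take a close look.

```bash
cat >> push.py <<'E'
def close(name):
    env.goto([.498,.038,.16],[180,0,-117]); env.dwell(.1)
    p=env.grab_frame("wrist");pickle.dump(p,open(name+".pkl","wb"))
    cv2.imwrite(f"pics/{name}.png",rect(p,b,.022,6,(-.115,-.02),(-.085,.085))[::1]); 
    for o in beads(p,b):print(o)
    print("clock",env.read_state()["clock"])
E
sed -i 's/,6,(-.115,-.02),(-.085,.085)/,3.5,(-.115,-.02),(-.085,.085)/' push.py
python3 - <<'E'
from push import *
down(1,-.006); run(1,-.0135,.015); up(1,-.0135)
down(-1,-.006); run(-1,-.013,.015); up(-1,-.013)
close("c1")
E
```

```text
down hit False [ 0.53855876 -0.00084183  0.02135136] [ 0.53824133 -0.00094145  0.021     ]
run -0.0135 False [ 0.01 -0.22 -0.19]
down hit False [ 0.46565528 -0.11990983  0.02128838] [ 0.46539043 -0.11989143  0.021     ]
run -0.013 False [-0.04  0.54  0.16]
(array([-77. , -10.9]), np.int32(5763))
(array([-52.2,  64.2]), np.int32(765))
clock 41.9333
```

View pics/c1.png

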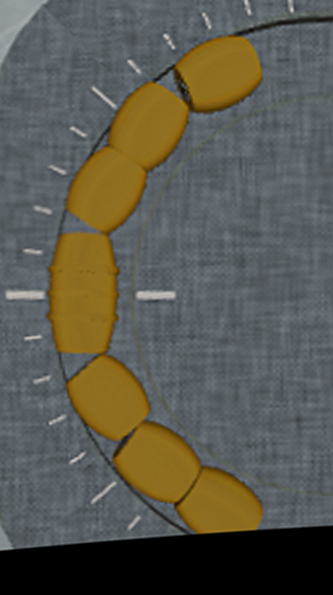

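The close view shows inner-corner contact at every joint, with the large bead at rows 233–353 and the mark at row 296. I'll measure the centre distances from this picture to confirm.

Run:
```python
from h import *
import pickle
b=np.load("b.npy");p=pickle.load(open("c1.pkl","rb"))
im=rect(p,b,.020,8,(-.115,-.02),(-.085,.085))
m=cv2.inRange(cv2.cvtColor(im,cv2.COLOR_BGR2HSV),(14,120,60),(32,255,255))
d=cv2.distanceTransform(m,cv2.DIST_L2,5)
n,l,st,c=cv2.connectedComponentsWithStats((d>45).astype(np.uint8))
mk=np.int32(l); mk[m==0]=n+1; 
W=cv2.watershed(cv2.cvtColor(m,cv2.COLOR_GRAY2BGR),mk)
C=[]
for i in range(1,n):
    q=(W==i).astype(np.uint8)
    (cx,cy),wh,a=cv2.minAreaRect(cv2.findNonZero(q)); C.append([cx/8-115,85-cy/8]); print(np.round(C[-1],1),np.round(np.array(wh)/8,1),round(a))
C=np.array(C);print(np.linalg.norm(np.diff(C,axis=0),axis=1).round(1))
# mark
g=cv2.inRange(cv2.cvtColor(im,cv2.COLOR_BGR2HSV),(0,0,170),(180,50,255))
n,l,st,c=cv2.connectedComponentsWithStats(g)
for i in range(1,n):
    if st[i,4]>500: print("white",c[i][0]/8-115,85-c[i][1]/8,st[i,4])
```

```text
[-52.   64.8] [19.8 23.2] 64
[-78.6  40.4] [19.4 45.8] 34
[-91.5   1.4] [20.3 34.5] 2
[-84. -29.] [23.4 19.5] 49
[-69.5 -47.9] [23.2 19.7] 40
[-59.5 -52.7] [1.4 5.1] 21
[-51.7 -60.5] [23.3 19.3] 31
[36.1 41.1 31.4 23.8 11.1 11. ]
white -108.32694300518135 0.8928756476683901 965
white -70.63559322033899 0.8664007976071844 1003
```

Contacts look closed except for perhaps 1 mm at left 2–3 and about 0.4 mm at right bead 1 to the large bead. The large bead is 0.5 mm from the mark, towards the left. I'll make one last sub-millimetre nudge on each side and re-check.

Run:
```python
from push import *
down(1,-.0095); run(1,-.0146,.015); up(1,-.0146)
down(-1,-.009); run(-1,-.0136,.015); up(-1,-.0136)
env.goto([.485,.028,.17],[180,0,-117]); env.dwell(.1)
p=env.grab_frame("wrist");pickle.dump(p,open("c2.pkl","wb"))
im=rect(p,b,.022,6.6,(-.112,-.035),(-.078,.078))
cv2.imwrite("pics/c2.png",np.hstack([im[:375],im[-375:]])[:, :800] if 0 else np.hstack([im[:372,:400],im[-372:,:400]]))
im=rect(p,b,.020,8,(-.115,-.02),(-.085,.085));h=cv2.cvtColor(im,cv2.COLOR_BGR2HSV)
print(im.shape)
g=cv2.inRange(h,(0,0,170),(180,50,255));n,l,st,c=cv2.connectedComponentsWithStats(g)
for i in range(1,n):
    if st[i,4]>500: print("white",c[i][0]/8-115,85-c[i][1]/8)
m=cv2.inRange(h,(14,120,60),(32,255,255))
d=cv2.distanceTransform(m,cv2.DIST_L2,5)
n,l,st,c=cv2.connectedComponentsWithStats((d>62).astype(np.uint8))
C=np.array([[x/8-115,85-y/8] for x,y in c[1:]]);print(C.round(1),np.linalg.norm(np.diff(C,axis=0),axis=1).round(1))
print(env.read_state()["clock"])
```

```text
down hit False [0.53536003 0.00060213 0.0213109 ] [0.53507326 0.00054542 0.021     ]
run -0.0146 False [-0.18 -0.76  0.23]
down hit False [ 0.46329337 -0.11807303  0.02129854] [ 0.46301451 -0.11806013  0.021     ]
run -0.0136 False [ 0.54 -0.06  0.86]
(1360, 760, 3)
white -108.31154266958424 0.8301422319474767
white -70.55485232067511 0.7460443037974613
[[-52.6  64.7]
 [-73.4  48.3]
 [-84.3  31.6]
 [-91.6   1.3]
 [-84.6 -28.9]
 [-70.  -47.7]
 [-53.8 -60. ]] [26.4 20.  31.1 31.  23.8 20.3]
49.0917
```

View pics/c2.png

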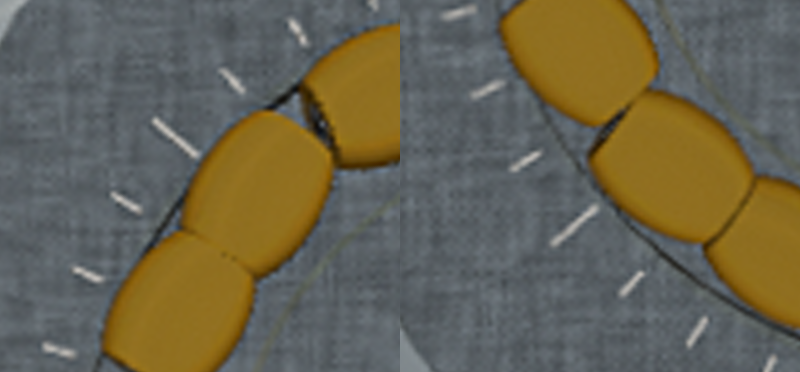

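```bash
python3 -c "
from workcell import env
print(env.close_job(), env.read_state()['clock'])"
```

```text
the job is handed in; nothing more can be done
the job is handed in; nothing more can be done
```

I pushed both legs home with the shut fingertips, about 3 mm above the board face. Each leg got one long push, then short nudges into the bend. I handed the job in with the arm clear of everything; the last clock reading was 49.1 s against the 58 s limit.

**Last checks (close wrist picture):**
- **Large bead:** its centre is about 0.5 mm from the mark, where it was before the last nudges. It never moved measurably.
- **First beads:** both read about 31 mm from the large bead, or about 30 mm after allowing for roughly 3% enlargement in the picture. That matches the 30 mm target.
- **Joints between small beads:** the final picture shows left 1–2, left 2–3 and right 1–2 touching at least at the inner corners. Right 2–3 is only partly in view but looks closed.
- **Jar and ring:** they looked unmoved in the pictures up to 34 s. They and the loupe and tweezers were never approached.

**What disagreed:**
- **Spacing:** single readings between small neighbours scattered from 20 to 26 mm against the expected 23 mm, because touching beads ran together in the picture. Left 2–3 reads widest at 26.4 mm, with a wedge-shaped opening on its outer side. I judged it to be touching at the inner corner.
- **Board position:** fitting the board's outline alone put the groove about 3 mm off, so I aligned to the groove lips and the centre mark instead.

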